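# Clear a snapped tube from a centrifuge carrier into the sharps bin

### The job

A broken tube end is stuck in the centrifuge tube carrier strapped on the laboratory jack. With the push rod from the steel tray, push it through the carrier so that it drops out of the far end into the upturned trough of the sharps bin, never touching the piece with the gripper. Once it lies there, swing the trough's crank over to its stop to tip the piece into the bin, with the rod laid back in the tray at the end and the other things on the bench left where they stand.

Things in the scene. Friction and masses are not known exactly. Their poses are not given: they have to be found in the camera images.
- rod_handle (a point): Push rod, loose: black square handle 80 x 26 x 26 mm with a round aluminium shaft, 10 mm thick, rounded end, standing 150 mm out of its front face; about 135 g, balance 20 mm ahead of the handle's centre. This point: centre of the handle, on the rod's axis; x towards the tip, z up as it lies. It lies flat on the tray's floor, shaft clear of the floor.
- rod_tip (a point): The very end of the push rod's shaft, on its axis, 190 mm ahead of rod_handle; same axes.
- tray: Fixed shallow steel instrument tray, 290 mm along x, 150 mm along y, rim 15 mm high, floor and walls 3 mm thick. Origin: centre of its underside. The rod starts lying about along its x, tip towards +x.
- jack: Fixed laboratory jack carrying the tube carrier. Origin: centre of its underside; x = the carrier's x. Top plate 142 mm high, 78 mm along x, 100 mm along y. The carrier's axis runs 182 mm high at y = 0, from x = -12 (entry) to +88 mm (mouth). Vee block and strap hold it at x = -6 to 34, up to 24 mm either side of the axis and 15 mm above it.
- carrier_entry (a point): Centre of the near (entry) end of the tube carrier: level aluminium tube, bore 20 mm (eight-sided, across flats), outside 26 mm, 100 mm long, open at both ends. x points along the bore in the direction of pushing, to the mouth; z up. It lies over the jack's plate, 27 mm in from the plate's edge.
- carrier_mouth (a point): Centre of the far end (mouth) of the carrier's bore, 100 mm along x from carrier_entry; same axes. It hangs over the trough of the sharps bin, 75 mm above the trough's floor.
- stub_center (a point): The broken piece: white plastic tube end 18 mm thick, 32 mm long, 15 g; its centre, x its length. It starts 26 to 42 mm short of the mouth, seen in the carrier's upper windows, held by a spring strip in its top (leaves 7 mm free above the axis). Pushing takes 5 to 10 N. A rod tip 10 to 15 mm beyond the mouth drops it for certain.
- bin: Yellow sharps bin fixed by a bracket, 140 mm along x, 130 along y, lid 129 mm high, inner floor 6 mm. Origin: centre of its underside; x along the axis of the rotary trough in the lid (135 mm high), from the carrier's side to the crank's. Trough: white half-round, 56 mm wide and 104 long inside, floor 107 mm high when upturned.
- drum (a joint): Angle of the trough and its crank: 0 = trough open upward, 3.14 (the stop) = upside down, open into the bin. Starts at 0 to 0.3; stays where it is left. Turning it takes 3 to 4 N at the peg.
- crank_peg (a point): Where to take the crank: on its black round peg (12 mm thick, 48 mm long, parallel to the trough's axis, 45 mm from it, beyond the bin's +x side), 28 mm from the crank arm and 20 mm from the free end. At angle 0 level with the axis on the bin's -y side, nearest the robot; it swings up over the top and down to the +y side.
- crank_center (a point): Point of the trough's axis beside crank_peg (fixed; axes as the bin's). The peg point stands from here by -45 mm x cos(angle) along y and +45 mm x sin(angle) along z.
- spare_carrier: Bystander: loose aluminium carrier standing upright, 26 mm thick, 100 mm tall; origin under its centre.
- swab_jar: Bystander: loose glass jar with a lid, 64 mm thick, 85 mm tall; origin under its centre.
- marker: Bystander: loose pen lying flat, 130 mm long along x, 12 mm thick; origin under its middle.
Not all that is in view belongs to the job. What is shaped like the jack but pink is not meant.

How it is judged:
On the way, in this order (a step that is already met when the one before it is completed fails the run):
1. the push rod's tip is in the carrier's bore, 10 mm or more past the entry end (x of rod_tip in the frame of carrier_entry above 0.01 m and x of rod_tip in the frame of carrier_mouth below 0 m and y of rod_tip in the frame of carrier_entry between -0.01 and 0.01 m and z of rod_tip in the frame of carrier_entry between -0.01 and 0.01 m), for 0.1 s.
2. the broken piece lies in the trough, the trough still open upward (angle under 0.7) (value of joint drum below 0.7 rad and x of stub_center in the frame of bin between -0.052 and 0.052 m and distance between stub_center and bin below 0.15 m and y of stub_center in the frame of bin between -0.029 and 0.029 m and z of stub_center in the frame of bin between 0.1 and 0.14 m), for 0.2 s.
3. the trough is turned upside down (angle over 2.8) and the piece has fallen into the bin (value of joint drum above 2.8 rad and z of stub_center in the frame of bin below 0.05 m), for 0.2 s.
At the end, for the whole second after the job is handed in: The piece lies in the sharps bin (centre under 50 mm above its underside, within its walls); the trough is upside down (angle over 2.8) and still; the rod lies in the tray, handle flat on its floor (centre under 22 mm above the tray's underside), handle centre and tip within the rim (all of step 3 and z of stub_center in the frame of bin above 0 m and x of stub_center in the frame of bin between -0.068 and 0.068 m and y of stub_center in the frame of bin between -0.063 and 0.063 m and x of rod_handle in the frame of tray between -0.143 and 0.143 m and y of rod_handle in the frame of tray between -0.073 and 0.073 m and x of rod_tip in the frame of tray between -0.145 and 0.145 m and y of rod_tip in the frame of tray between -0.075 and 0.075 m and z of rod_handle in the frame of tray below 0.022 m and z of rod_tip in the frame of tray below 0.03 m and velocity of joint drum between -0.1 and 0.1 rad/s); the robot touches nothing.
It fails at once if the gripper touches the broken piece (contact force between the fingers and stub above 0.3 N).
It fails at once if a bystander is shifted by more than 30 mm or an upright one tips by more than 0.4 rad (distance of any of rack, disinfectant, spare_carrier, swab_jar, marker, dishes, glove_box from where it was at the start of the episode above 0.03 m or angle between any of disinfectant, spare_carrier, swab_jar's own z axis and vertical above 0.4 rad).
It also fails if it takes over 72 s, if anything falls off the work surface, if the arm or the gripper's body presses on something with over 40 N, if the wrist force passes 120 N, or if a joint passes its speed limit or range.

### The arm

A 6-joint arm with a two-finger parallel gripper is mounted at the origin on the work surface. World frame = base frame: x ahead of the robot, y to its left, z up, the work surface at z = 0. Lengths are in m, angles in rad, forces in N, time in s.
With the tool pointing down it reaches from about 0.3 to 0.875 m from the base axis. Payload 6.4 kg.
Tool frame: the origin (TCP) lies at the very end of the fingers, on their centre line; the grasp point (between the pads) lies 19 mm behind it (env.grasp_offset is the distance from the TCP to the grasp point, in m); z points along the fingers, y is the line along which they close (so a half turn about z gives the same grasp; the last joint's range is limited). The gripper opens to 88 mm and grips with 3 to 60 N. Pads are 18 mm wide; open, the fingers measure 123 mm over their backs; the gripper's body (75 mm by 187 mm) begins 45 mm behind the grasp point.
Start: joints at [0.98, 0.181, 1.607, -0, 1.354, -0.206], TCP at [0.216, 0.533, 0.239] pointing down, gripper open.
Joint ranges: [-2.99, 2.99], [-0.89, 2.07], [0.3, 2.58], [-1.14, 4.28], [0, 2.63], [-3.12, 3.12]. Speed limits (rad/s): [2.57, 2.57, 3.01, 3.14, 3.14, 3.14].

### API

Orientations are given as a unit quaternion [x, y, z, w].
In Python, from bench import env, read_camera, get_calibration, models gives the robot as it stands.
- The arm moves only by the shell command python3 -m inch 'ROWS' [FORCE]. ROWS is JSON, one flat list of numbers, 7 for each row, row after row: the shift along the tool's x, y, z in cm, then the turn, a rotation vector about the tool's x, y, z in degrees, then the finger opening in cm, from 0 to 8.81. In form: [tx, ty, tz, ax, ay, az, hand, tx, ty, tz, ax, ay, az, hand, ...]. A call has 1 to 20 rows; each row is the pose to reach, as a shift and turn from the pose commanded when the call began, along the tool's axes at that moment; what a row does not reach only later rows make up. A row lasts 1/10 s, in which the tool goes at most 50 mm and 8.59 degrees, less where a joint would pass 70% of its speed; a pose out of reach is approached as far as the arm can. A call with a gripper value outside its range is refused whole. The fingers move at their own pace and stop on an object; FORCE is the grip in N (left out, the last holds). Time passes only in rows, so rows that repeat a pose let the fingers close. It gives the time, the measured TCP pose, the force and the opening at its end, in the units of the state.
- env.observe(): the state, without advancing time (a new reading comes with each control period).
- read_camera(name): name is "scene" or "side" or "wrist"; returns the picture (400x640x3 uint8, red, green, blue); there is no depth.
- get_calibration(name): a dict with "intrinsics" (3x3 intrinsics, pixels), "eye" and "attitude" of the camera in the world. Camera axes: x right, y down, z forward; pixel columns grow to the right and rows downward; lengths in m; the calibration is good to about 2 mm. A picture is of the moment at which its call begins: read the wrist's pose just before it. get_calibration takes no time and is no camera call; for the wrist camera it gives the pose at the moment of the call.
- env.sign_off(): hands the job in, once; it reports no verdict.
Trained networks look in the newest picture that a camera, given by its name, has taken for a name from the list of things; names that differ only in an ending like _2 or _b are one class to them, and where a whole thing is asked for, a point or a joint stands for the part that bears it (a point fixed in the world has none). Each returns a list of dicts, best first, with "confidence" (0 to 1); they miss things now and then, are a little off and sometimes report something else, mostly with a low value. They report only what shows in the picture. A call takes as long as a camera call. They do not tell look-alikes from the thing itself.
- models.spot_in(label, camera): "rect" ([centre column, centre row, width, height] in pixels, round what is visible of it).
- models.pinpoint(label, camera): "point" ([column, row] in pixels: a listed point, or the origin of a listed thing).
The state is a dict: "t": time; "q": joint angles; "joint_vel": joint speeds; "effort": joint torques, N m; "ee_pos": TCP position; "eef_rot": TCP orientation; "force": force on the tool from outside, world axes, zero at the start; "torque": the same for the moment, N m; "width": opening from 0.0 (shut) to 1.0 (fully open).
Only numpy, scipy, OpenCV 4.12 (cv2) and the standard library are available. Lean on these libraries where they do the work, as an engineer would, in place of code of your own. Each camera call takes 0.05 s, during which the arm holds its last target. There are 200 camera calls.

## Working session

There is one attempt and no reset: what is moved stays moved. The work goes in short steps, Python scripts to look and compute and a shell command to move; the robot and the scene stay as the last step left them, time stands still between calls to the robot, and variables do not carry over. Pictures are saved under pics/ and viewed, on a budget of 10 in all, crops included, one or two more only if the job needs it, and the job is handed in when it is done.

```bash
ls; mkdir -p pics
cat > h.py <<'E'
import numpy as np, cv2
from bench import env, read_camera, get_calibration, models
from scipy.spatial.transform import Rotation as R
def cal(n):
    c=get_calibration(n); A=np.array(c["attitude"],float)
    if A.shape!=(3,3): A=R.from_quat(A).as_matrix()
    return np.array(c["intrinsics"]),np.array(c["eye"]),A
def ray(n,p,c=None):
    K,e,A=c or cal(n); d=A@np.linalg.solve(K,[p[0],p[1],1]); return e,d/np.linalg.norm(d)
def onz(n,p,z,c=None):
    e,d=ray(n,p,c); return e+d*(z-e[2])/d[2]
def tri(rs):
    M=sum(np.eye(3)-np.outer(d,d) for e,d in rs); b=sum((np.eye(3)-np.outer(d,d))@e for e,d in rs)
    x=np.linalg.solve(M,b); return x,[np.linalg.norm(np.cross(x-e,d)) for e,d in rs]
def proj(n,X,c=None):
    K,e,A=c or cal(n); p=K@(A.T@(np.array(X)-e)); return p[:2]/p[2]
E
python3 - <<'E'
from h import *
print(get_calibration("scene"),get_calibration("side"))
s=env.observe();print(s, env.grasp_offset)
ims=[read_camera(n) for n in("scene","side")]
for n,i in zip(("scene","side"),ims): cv2.imwrite(f"pics/{n}0.png",i[:,:,::-1])
for l in ["rod_handle","rod_tip","tray","jack","carrier_entry","carrier_mouth","stub_center","bin","crank_peg","crank_center","spare_carrier","swab_jar","marker"]:
  for n in("scene","side"):
    r=models.pinpoint(l,n); print(l,n,[(np.round(x["point"],1).tolist(),round(x["confidence"],2)) for x in r[:3]])
E
```

```text
pics
{'intrinsics': array([[430.76147144,   0.        , 315.01039452],
       [  0.        , 430.76147144, 197.57577784],
       [  0.        ,   0.        ,   1.        ]]), 'eye': array([1.114854  , 0.25512901, 0.84678708]), 'attitude': array([ 0.56499059,  0.75747022, -0.26762193, -0.18815684])} {'intrinsics': array([[381.54153048,   0.        , 317.65305522],
       [  0.        , 381.54153048, 198.44653907],
       [  0.        ,   0.        ,   1.        ]]), 'eye': array([ 0.08318054, -0.48393621,  0.61111055]), 'attitude': array([ 0.81270274, -0.31656509,  0.17665231, -0.45617405])}
{'t': 0.0, 'q': array([ 9.79662193e-01,  1.81538181e-01,  1.60800652e+00,  4.08596893e-06,
        1.35377083e+00, -2.06318860e-01]), 'joint_vel': array([ 0.00131064, -0.0005693 ,  0.00084917, -0.00032743,  0.00080598,
        0.00037367]), 'effort': array([ 3.01062219e-04, -4.33875382e+01, -3.41848183e+01,  7.03789922e-02,
        3.85012280e-02, -1.45275612e-04]), 'ee_pos': array([0.21553909, 0.53250258, 0.23781245]), 'eef_rot': array([ 1.91223018e-01,  9.81546237e-01, -7.93093684e-04, -3.362891
[... 747 characters left out ...]
12.9, 208.1], 0.7), ([317.9, 346.8], 0.21)]
carrier_mouth scene [([251.5, 150.9], 0.96), ([135.8, 269.5], 0.72)]
carrier_mouth side [([348.2, 227.1], 0.85), ([472.0, 188.8], 0.85)]
stub_center scene [([270.3, 156.0], 0.57)]
stub_center side [([388.1, 286.5], 0.56)]
bin scene [([251.2, 201.0], 0.93)]
bin side [([271.8, 308.6], 0.39)]
crank_peg scene [([203.2, 133.7], 0.59)]
crank_peg side [([390.0, 287.7], 0.77)]
crank_center scene [([196.6, 151.4], 0.7), ([252.7, 198.6], 0.2)]
crank_center side [([407.1, 284.2], 0.79)]
spare_carrier scene [([201.5, 136.9], 0.43)]
spare_carrier side [([271.5, 310.9], 0.6)]
swab_jar scene []
swab_jar side []
marker scene []
marker side [([316.3, 344.0], 0.95)]
```

Run:
```python
import cv2,numpy as np
for n in("scene","side"):
    i=cv2.imread(f"pics/{n}0.png"); cv2.imwrite(f"pics/{n}0b.png",cv2.resize(i,(800,500),interpolation=cv2.INTER_CUBIC))
```

```text
(no output)
```

View pics/scene0b.png

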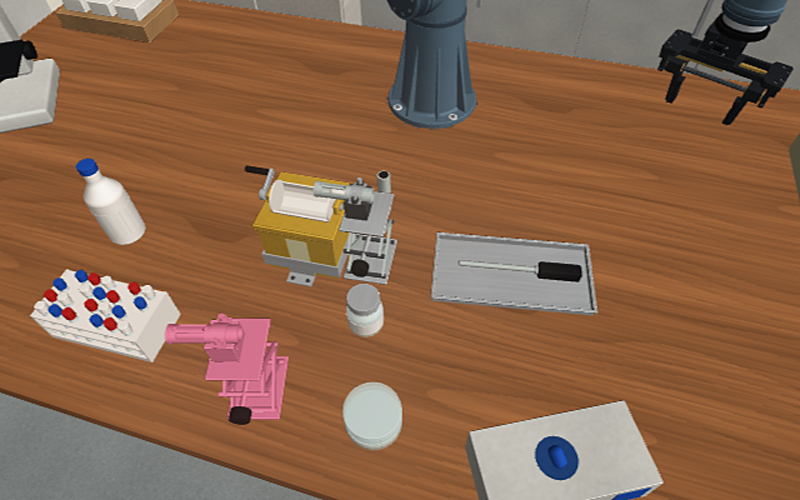

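View pics/side0b.png

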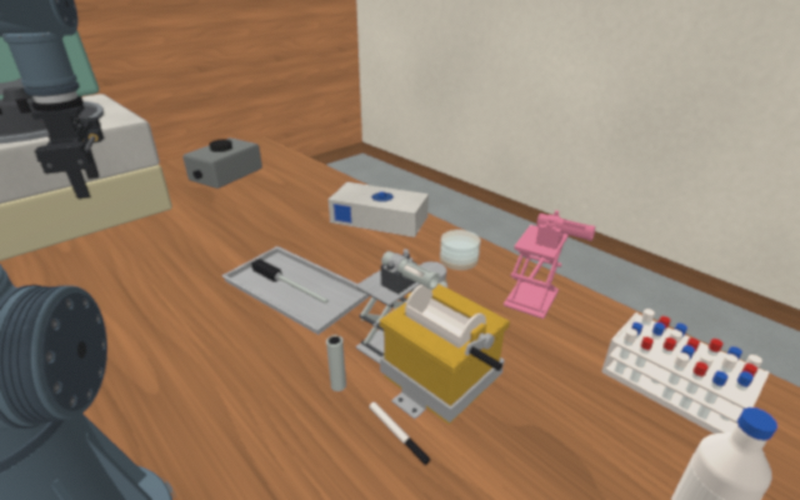

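The grey jack at scene (294,207) / side (425,235→ about 312,273) stands beside the yellow bin. The other, pink jack is at scene (210,310), so the grey one is the one meant. The rod lies in the tray with its handle at scene (448,216) and its tip at (364,211). The spare carrier stands on the robot's side of the jack, the jar is on the far side, and the pen lies on the robot's side of the bin.

Run:
```python
from h import *
P={"handle":((447.8,215.9),(212.8,215.5)),"tip":((364.2,210.8),(260.2,243.4)),"tray":((406.9,219.8),(238,230.7)),"jack":((293.7,206.7),(311.4,273.1)),"entry":((299.3,156.6),(312.9,208.1)),"mouth":((251.5,150.9),(348.2,227.1)),"peg":((203.2,133.7),(390,287.7)),"cc":((196.6,151.4),(407.1,284.2))}
for k,(a,b) in P.items():
    x,r=tri([ray("scene",a),ray("side",b)]); print(k,np.round(x,4),np.round(r,4))
print("bin",onz("scene",(251.2,201),0))
K,e,A=cal("wrist"); s=env.observe(); T=R.from_quat(s["eef_rot"]).as_matrix()
print(K[0,0],"cam in tool",T.T@(e-s["ee_pos"]),"\n",T.T@A); print("toolT\n",T.round(3))
```

```text
handle [0.4625 0.3667 0.0173] [0.002 0.002]
tip [0.4933 0.177  0.01  ] [0.0023 0.0023]
tray [4.867e-01 2.776e-01 3.000e-04] [0.001 0.001]
jack [0.5223 0.0102 0.0036] [0.0055 0.0055]
entry [0.5245 0.0225 0.1795] [0.0066 0.0066]
mouth [ 0.5317 -0.0792  0.1788] [0.0013 0.0013]
peg [ 0.4862 -0.2218  0.1519] [0.0001 0.0001]
cc [ 0.5292 -0.2247  0.134 ] [0.0023 0.0023]
bin [ 0.53652531 -0.10235816  0.        ]
332.0432181168642 cam in tool [ 0.08163654  0.0011391  -0.14595439] 
 [[ 1.09203873e-03 -9.50298898e-01 -3.11337136e-01]
 [ 9.99998597e-01  6.42332189e-04  1.54697136e-03]
 [-1.27010331e-03 -3.11338388e-01  9.50298266e-01]]
toolT
 [[-0.927  0.375 -0.   ]
 [ 0.375  0.927 -0.   ]
 [-0.    -0.    -1.   ]]
```

```bash
cat >> h.py <<'E'
def move(pos,yw,s=None):
    """target TCP pos & world direction (angle deg) of tool y, tool pointing down -> row numbers from the present pose"""
    s=s or env.observe(); T=R.from_quat(s["eef_rot"]); a=np.radians(yw)
    y=np.array([np.cos(a),np.sin(a),0]); z=np.array([0,0,-1.]); G=np.column_stack([np.cross(y,z),y,z])
    print("row cm",np.round(T.inv().apply(np.array(pos)-s["ee_pos"])*100,2),"deg",np.round((T.inv()*R.from_matrix(G)).as_rotvec(degrees=True),2))
E
python3 - <<'E'
from h import *
move((0.4625,0.355,0.17),9.3)
E
sleep 0; python3 -m inch '[-28.8,-7.2,6.8,0,0,58.7,8.8,-28.8,-7.2,6.8,0,0,58.7,8.8,-28.8,-7.2,6.8,0,0,58.7,8.8,-28.8,-7.2,6.8,0,0,58.7,8.8,-28.8,-7.2,6.8,0,0,58.7,8.8,-28.8,-7.2,6.8,0,0,58.7,8.8,-28.8,-7.2,6.8,0,0,58.7,8.8,-28.8,-7.2,6.8,0,0,58.7,8.8,-28.8,-7.2,6.8,0,0,58.7,8.8]'
python3 - <<'E'
from h import *
move((0.4625,0.355,0.17),9.3)
c=cal("wrist"); i=read_camera("wrist"); cv2.imwrite("pics/w1.png",cv2.cvtColor(i,cv2.COLOR_RGB2BGR))
for l,z in (("rod_handle",.016),("rod_tip",.016),("tray",0)):
    for x in models.pinpoint(l,"wrist")[:3]: print(l,np.round(x["point"],1),round(x["confidence"],2),onz("wrist",x["point"],z,c).round(4))
E
```

```text
row cm [-29.54  -7.23   6.87] deg [-0.    0.   58.65]
t: 2.3
ee_pos: [0.4554, 0.3583, 0.1707]
eef_rot: [0.647, 0.763, -0.0, -0.0]
force: [0.2, 1.4, -0.4]
width: 0.996
row cm [-0.44  0.64  0.07] deg [-0.02 -0.01  0.14]
rod_handle [326.  179.2] 0.97 [0.4635 0.3662 0.016 ]
tray [328.1 258.6] 0.82 [ 0.4819  0.2772 -0.    ]
```

View pics/w1.png

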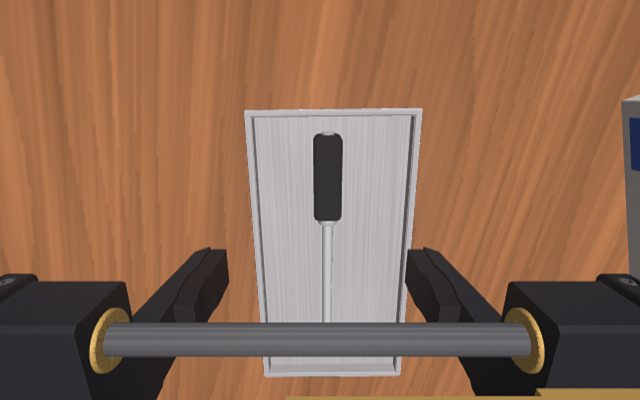

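The wrist view shows the rod handle running from (328,133) to (328,222). The shaft runs straight down to about (326,320), and there is room for the fingers on both sides inside the tray.

Run:
```python
from h import *
c=cal("wrist"); i=cv2.imread("pics/w1.png")
g=i[:,:,::-1].astype(int)
# handle: dark blob
m=(g.sum(2)<150).astype(np.uint8); m[:,:290]=0; m[:,370:]=0; m[240:]=0;m[:120]=0
ys,xs=np.nonzero(m); print("handle px",xs.min(),xs.max(),ys.min(),ys.max())
for r in (145,180,212):
    q=np.nonzero(m[r])[0]; print(r,q.min(),q.max(),onz("wrist",((q.min()+q.max())/2,r),.029,c).round(4))
for r in (180,160,200): print([tuple(g[240,k]) for k in range(318,338,3)]) if r==180 else 0
# bore axis direction from shaft brightness
for r in (240,275,310):
    row=g[r,300:356]; d=(row[:,1]-row[:,2]); q=np.nonzero(d>np.median(d)+4)[0]+300; print(r,q.min() if len(q) else 0,q.max() if len(q) else 0, onz("wrist",(q.mean(),r),.016,c).round(4) if len(q) else "")
```

```text
handle px 314 341 134 219
145 314 341 [0.4582 0.4002 0.029 ]
180 314 340 [0.4632 0.3694 0.029 ]
212 315 339 [0.4685 0.3395 0.029 ]
[(np.int64(183), np.int64(178), np.int64(181)), (np.int64(189), np.int64(185), np.int64(188)), (np.int64(162), np.int64(163), np.int64(159)), (np.int64(201), np.int64(203), np.int64(198)), (np.int64(189), np.int64(190), np.int64(186)), (np.int64(185), np.int64(181), np.int64(185)), (np.int64(186), np.int64(182), np.int64(185))]
240 323 331 [0.4749 0.306  0.016 ]
275 323 331 [0.4818 0.2673 0.016 ]
310 323 331 [0.4892 0.2256 0.016 ]
```

Run:
```python
from h import *
move((0.4655,0.356,0.006),10)
```

```text
row cm [-0.48  0.98 16.51] deg [ 0.03 -0.01 -0.56]
```

```bash
python3 -m inch '[-0.5,1.0,4,0,0,-0.6,6,-0.5,1.0,8,0,0,-0.6,6,-0.5,1.0,12,0,0,-0.6,6,-0.5,1.0,14,0,0,-0.6,6,-0.5,1.0,14,0,0,-0.6,6,-0.5,1.0,14,0,0,-0.6,6]'
python3 - <<'E'
from h import *
move((0.4655,0.356,0.006),10)
E
```

```text
t: 3.1
ee_pos: [0.4663, 0.3555, 0.0313]
eef_rot: [0.643, 0.766, 0.0, 0.0]
force: [-0.8, -0.3, -0.5]
width: 0.683
row cm [ 0.06 -0.07  2.53] deg [ 0.02 -0.01 -0.06]
```

```bash
python3 -m inch '[0,0,1.5,0,0,0,6,0,0,2.4,0,0,0,6,0,0,2.5,0,0,0,6,0,0,2.5,0,0,0,2,0,0,2.5,0,0,0,2,0,0,2.5,0,0,0,2,0,0,2.5,0,0,0,2,0,0,2.5,0,0,0,2,0,0,2.5,0,0,0,2,0,0,2.5,0,0,0,2]' 50
python3 -m inch '[0,0,-4,0,0,0,2,0,0,-8,0,0,0,2,0,0,-12,0,0,0,2,0,0,-16,0,0,0,2,0,0,-18,0,0,0,2,0,0,-18,0,0,0,2]'
python3 - <<'E'
from h import *
move((0.4655,0.356,0.19),10)
for n in("scene","side"):
    i=read_camera(n); cv2.imwrite(f"pics/{n}2.png",i[:,:,::-1])
    for l in("rod_handle","rod_tip"):
        print(n,l,[(np.round(x["point"],1).tolist(),round(x["confidence"],2)) for x in models.pinpoint(l,n)[:3]])
a=cv2.imread("pics/scene2.png")[100:300,200:520];b=cv2.imread("pics/side2.png")[120:320,150:470]
cv2.imwrite("pics/ab2.png",cv2.resize(np.vstack([a,b]),(480,600),interpolation=cv2.INTER_CUBIC))
E
```

```text
t: 4.1
ee_pos: [0.4666, 0.3549, 0.006]
eef_rot: [0.644, 0.765, 0.0, 0.0]
force: [-1.0, -0.7, 2.6]
width: 0.291
t: 4.7
ee_pos: [0.4683, 0.3558, 0.1894]
eef_rot: [0.644, 0.765, 0.003, 0.001]
force: [0.2, 0.3, -2.2]
width: 0.292
row cm [ 0.07 -0.27 -0.06] deg [ 0.38 -0.11 -0.14]
scene rod_handle [([466.9, 164.1], 0.72), ([201.1, 137.2], 0.4)]
scene rod_tip [([373.5, 158.4], 0.59)]
side rod_handle [([202.3, 156.7], 0.76)]
side rod_tip [([256.7, 184.7], 0.61)]
```

View pics/ab2.png

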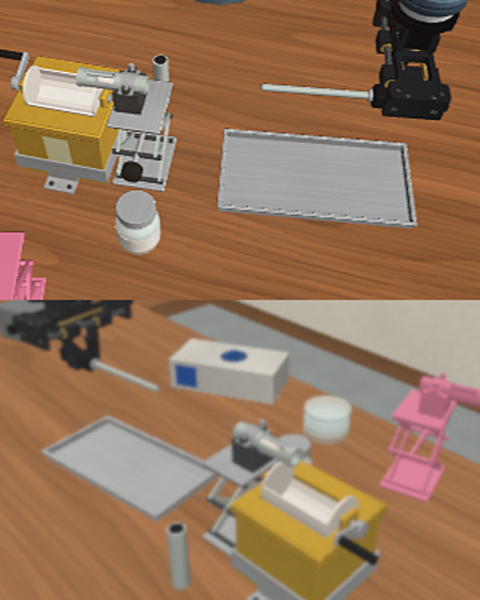

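The rod is gripped and level, clear of everything, with its tip at scene (373,158) and side (257,185). I'll take it to about 60 mm short of the entry and measure there.

Run:
```python
from h import *
s=env.observe();T=R.from_quat(s["eef_rot"]).as_matrix()
x,r=tri([ray("scene",(373.5,158.4)),ray("side",(256.7,184.7))]); print("tip",x,r,"in tool",T.T@(x-s["ee_pos"]))
move((0.520,0.265,0.19),5)
```

```text
tip [0.49173462 0.17684446 0.1849475 ] [np.float64(0.0056087024640175745), np.float64(0.005608702464017542)] in tool [-0.17928862 -0.00431545 -0.0013397 ]
row cm [-9.73  3.86 -0.66] deg [-0.21  0.07  4.85]
```

```bash
python3 -m inch '[-4.9,2,0,0,0,4.9,2,-9.5,3.9,0,0,0,4.9,2,-9.5,3.9,0,0,0,4.9,2,-9.5,3.9,0,0,0,4.9,2,-9.5,3.9,0,0,0,4.9,2]'
python3 - <<'E'
from h import *
move((0.520,0.265,0.19),5)
c=cal("wrist")
for n in("scene","side","wrist"):
    i=read_camera(n); cv2.imwrite(f"pics/{n}3.png",i[:,:,::-1])
    for l in("rod_tip","carrier_entry","carrier_mouth","stub_center"):
        print(n,l,[(np.round(x["point"],1).tolist(),round(x["confidence"],2)) for x in models.pinpoint(l,n)[:3]])
a=cv2.imread("pics/scene3.png")[130:200,230:410];b=cv2.imread("pics/side3.png")[160:250,250:410]
a=cv2.resize(a,(720,280),interpolation=cv2.INTER_CUBIC);b=cv2.resize(b[5:85],(640,320),interpolation=cv2.INTER_CUBIC)
b=cv2.copyMakeBorder(b,0,0,0,80,0)
cv2.imwrite("pics/ab3.png",np.vstack([a,b]))
np.save("c3.npy",np.array([c[1],*c[2]]))
E
```

```text
t: 5.5
ee_pos: [0.5203, 0.2683, 0.1848]
eef_rot: [0.676, 0.737, -0.001, -0.001]
force: [-0.6, 0.6, -1.6]
width: 0.293
row cm [-0.32 -0.06 -0.52] deg [-0.11 -0.01 -0.04]
scene rod_tip [([325.6, 162.0], 0.55)]
scene carrier_entry [([192.5, 266.5], 0.95), ([300.7, 156.9], 0.58), ([270.9, 154.9], 0.25)]
scene carrier_mouth [([135.4, 268.8], 0.85), ([254.9, 154.4], 0.83)]
scene stub_center [([271.0, 154.2], 0.45)]
side rod_tip [([292.2, 186.9], 0.7)]
side carrier_entry [([307.6, 207.1], 0.98), ([434.4, 171.3], 0.61)]
side carrier_mouth [([346.9, 224.7], 0.92), ([472.0, 187.9], 0.6), ([269.2, 309.8], 0.4)]
side stub_center [([332.1, 215.7], 0.61)]
wrist rod_tip []
wrist carrier_entry []
wrist carrier_mouth []
wrist stub_center []
```

View pics/ab3.png

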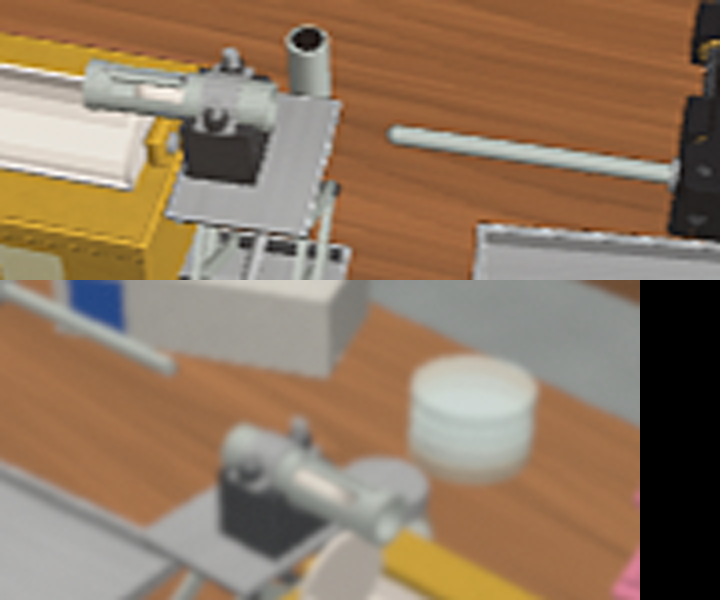

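View pics/wrist3.png

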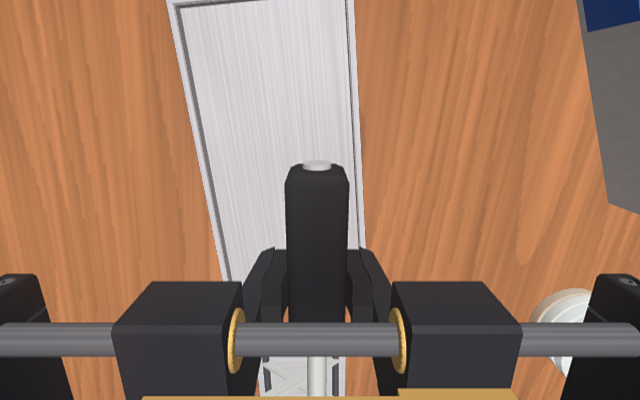

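The rod is pointing at the carrier. Its tip is at scene (327,163) and side (293,187). The entry is at about scene (298,156) and side (309,208), and the mouth at scene (252,151) and side (348,224). The wrist view is blocked by the held rod, so I'll check the projected rod model for camera bias and solve for the carrier using its known height.

Run:
```python
from h import *
s=env.observe();T=R.from_quat(s["eef_rot"]).as_matrix();p=s["ee_pos"]
print(s["ee_pos"])
for n in("scene","side"):
    print(n,"tip pred",proj(n,p+T@[-.180,0,-.010]).round(1),"shaft root",proj(n,p+T@[-.04,0,-.010]).round(1))
for k,a,b in(("entry",(298,156.5),(309.5,208)),("mouth",(252,151),(347.75,224.25)),("entryN",(300,156.7),(308,207.3)),("mouthN",(253.5,153),(347.5,225.5)),("tip",(327.5,163.5),(293.25,186.75))):
    x,r=tri([ray("scene",a),ray("side",b)]); print(k,x.round(4),np.round(r[0],4),"z182:",onz("scene",a,.182).round(4),onz("side",b,.182).round(4))
```

```text
[0.52112366 0.26785203 0.18572316]
scene tip pred [324.8 163.1] shaft root [393.3 173. ]
side tip pred [294.1 186.9] shaft root [253.3 167.5]
entry [0.5211 0.0228 0.1794] 0.002 z182: [0.5218 0.025  0.182 ] [0.5191 0.0177 0.182 ]
mouth [ 0.5345 -0.0758  0.1824] 0.0008 z182: [ 0.5336 -0.0755  0.182 ] [ 0.5352 -0.0762  0.182 ]
entryN [0.5206 0.0271 0.1794] 0.002 z182: [0.5212 0.0293 0.182 ] [0.5186 0.0218 0.182 ]
mouthN [ 0.5356 -0.0733  0.1777] 0.0015 z182: [ 0.5382 -0.0701  0.182 ] [ 0.5318 -0.0788  0.182 ]
tip [0.5365 0.0931 0.1949] 0.0013 z182: [0.5239 0.0908 0.182 ] [0.5509 0.1094 0.182 ]
```

```bash
cat > fit.py <<'E'
from h import *
from scipy.ndimage import map_coordinates
from scipy.optimize import differential_evolution
G={}
for n in("scene","side"):
    g=cv2.cvtColor(cv2.imread(f"pics/{n}3.png"),cv2.COLOR_BGR2LAB).astype(float); g=cv2.GaussianBlur(g,(0,0),.8)
    G[n]=(np.stack([cv2.Sobel(g[:,:,k],6,1,0) for k in range(3)]),np.stack([cv2.Sobel(g[:,:,k],6,0,1) for k in range(3)]),cal(n))
def seg(a,b,m=40): return np.linspace(a,b,m)
def P(c,X):
    K,e,A=c; q=(np.asarray(X)-e)@A@K.T; return q[:,:2]/q[:,2:]
def curves(n,p):
    x,y,yaw=p; c=G[n][2]; u=np.array([np.sin(yaw),-np.cos(yaw),0]); v=np.array([np.cos(yaw),np.sin(yaw),0]); z=np.array([0,0,1.])
    o=np.array([x,y,0])+12e-3*u   # jack origin; x,y = entry
    C=[]
    k=lambda X,Y,Z:o+u*X+v*Y+z*Z
    for a,b in(((-.039,-.05),(.039,-.05)),((.039,-.05),(.039,.05)),((.039,.05),(-.039,.05)),((-.039,.05),(-.039,-.05))):
        C.append((seg(k(*a,.142),k(*b,.142)),1))
    m=k(.038,0,.182); w=np.cross(u,c[1]-m); w/=np.linalg.norm(w)   # silhouette lines
    for sg in(1,-1): C.append((seg(k(-.012,0,.182)+sg*.013*w,k(.088,0,.182)+sg*.013*w),1.5))
    t=np.linspace(0,2*np.pi,40)[:,None]
    for X in(-.012,.088): C.append((k(X,0,.182)+.013*(np.cos(t)*v+np.sin(t)*z),.7))
    return C
def score(p,ns=("scene","side"),off=(0,0,0,0)):
    s=0
    for n in ns:
        gx,gy,c=G[n]; o=off[:2] if n=="scene" else off[2:]
        for X,w in curves(n,p):
            q=P(c,X)+o; t=np.gradient(q,axis=0); nn=np.c_[-t[:,1],t[:,0]]/ (np.linalg.norm(t,axis=1)[:,None]+1e-9)
            e=0
            for k in range(3):
                e=e+np.abs(map_coordinates(gx[k],q.T[::-1],order=1)*nn[:,0]+map_coordinates(gy[k],q.T[::-1],order=1)*nn[:,1])
            s+=w*np.minimum(e,150).mean()
    return -s
b=[(.50,.54),(.005,.045),(-.05,.25)]
if __name__=="__main__":
    for ns in(("scene","side"),("scene",),("side",)):
        r=differential_evolution(score,b,args=(ns,),seed=1,tol=1e-8,maxiter=150); print(ns,r.x.round(4),np.degrees(r.x[2]).round(2),round(r.fun,1)); 
        if len(ns)==2: best=r.x
    r2=differential_evolution(lambda p:score(p[:3],off=p[3:]),b+[(-1.5,1.5)]*4,seed=1,maxiter=150); print("with px off",r2.x.round(4),np.degrees(r2.x[2]),r2.fun)
    out=[]
    for n,(x0,y0) in(("scene",(230,125)),("side",(270,170))):
        i=cv2.imread(f"pics/{n}3.png"); i=cv2.resize(i[y0:y0+75,x0:x0+140],None,fx=5,fy=4*1.25/1,interpolation=cv2.INTER_CUBIC)
        i=i[:300]if 0 else i
        for X,w in curves(n,best):
            q=((P(G[n][2],X)-[x0,y0]+.5)*5).astype(int); cv2.polylines(i,[q.reshape(-1,1,2)],False,(0,0,255),1)
        out.append(i)
    o=np.vstack(out); cv2.imwrite("pics/fit.png",cv2.resize(o,(560,600),interpolation=cv2.INTER_AREA))
E
python3 fit.py
```

```text
('scene', 'side') [0.5217 0.0244 0.1038] 5.95 -1779.9
('scene',) [0.5213 0.0245 0.0981] 5.62 -1033.4
('side',) [0.5232 0.0219 0.0921] 5.28 -772.5
with px off [ 0.5233  0.0259  0.096  -0.4198 -0.7959  1.1846  0.913 ] 5.498497606007747 -1804.9397529297164
```

View pics/fit.png

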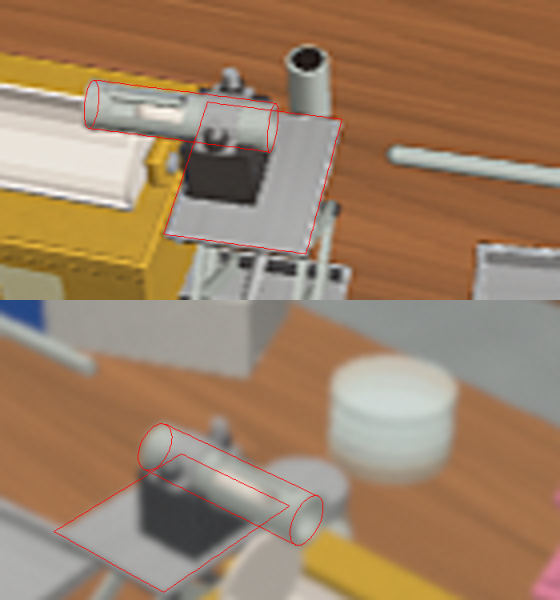

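The fitted model overlays the carrier and plate cleanly in both views: entry (0.522, 0.0245), yaw 5.7°, tip about 176 mm ahead of the TCP. Next I'll go to 15 mm before the entry.

Run:
```python
from h import *
move((0.5031,0.2145,0.171),5.7)
```

```text
row cm [-5.16 -2.26  1.47] deg [ 0.    0.   -0.75]
```

```bash
python3 -m inch '[0,-2.3,1.5,0,0,-0.7,2,-2,-2.3,1.5,0,0,-0.7,2,-4,-2.3,1.5,0,0,-0.7,2,-5.2,-2.3,1.5,0,0,-0.7,2,-5.2,-2.3,1.5,0,0,-0.7,2,-5.2,-2.3,1.5,0,0,-0.7,2,-5.2,-2.3,1.5,0,0,-0.7,2]'
python3 - <<'E'
from h import *
move((0.5031,0.2145,0.171),5.7)
s=env.observe();T=R.from_quat(s["eef_rot"]).as_matrix();p=s["ee_pos"];print(p)
out=[]
for n,(x0,y0) in(("scene",(285,125)),("side",(250,165))):
    i=read_camera(n); cv2.imwrite(f"pics/{n}4.png",i[:,:,::-1])
    print(n,[(np.round(x["point"],1).tolist(),round(x["confidence"],2)) for x in models.pinpoint("rod_tip",n)[:2]],"pred",proj(n,p+T@[-.176,0,-.010]).round(1),proj(n,p+T@[-.06,0,-.010]).round(1))
    i=np.ascontiguousarray(i[y0:y0+60,x0:x0+120,::-1]); i=cv2.resize(i,None,fx=5,fy=5,interpolation=cv2.INTER_CUBIC)
    # extended rod axis (thin red, beyond tip), bore axis from fit (green, before the entry)
    e=np.array([.522,.0245,.182]);u=np.array([.099,-.995,0])
    for a,b,col in((p+T@[-.178,0,-.010],p+T@[-.215,0,-.010],(0,0,255)),(e-u*.1,e-u*.002,(0,255,0))):
        q=[tuple(((proj(n,k)-[x0,y0]+.5)*5).astype(int).tolist()) for k in(a,b)]; cv2.line(i,*q,col,1)
    out.append(i)
cv2.imwrite("pics/ab4.png",np.vstack(out))
E
```

```text
t: 6.95
ee_pos: [0.5028, 0.2147, 0.1708]
eef_rot: [0.671, 0.741, 0.0, -0.0]
force: [0.1, -0.1, -1.4]
width: 0.292
row cm [-0.02  0.03 -0.02] deg [ 0.01 -0.02 -0.03]
[0.50276505 0.214654   0.17083966]
scene [] pred [304.7 157.7] [359.1 165. ]
side [([305.9, 206.5], 0.85)] pred [303.  204.2] [266.3 186.1]
```

View pics/ab4.png

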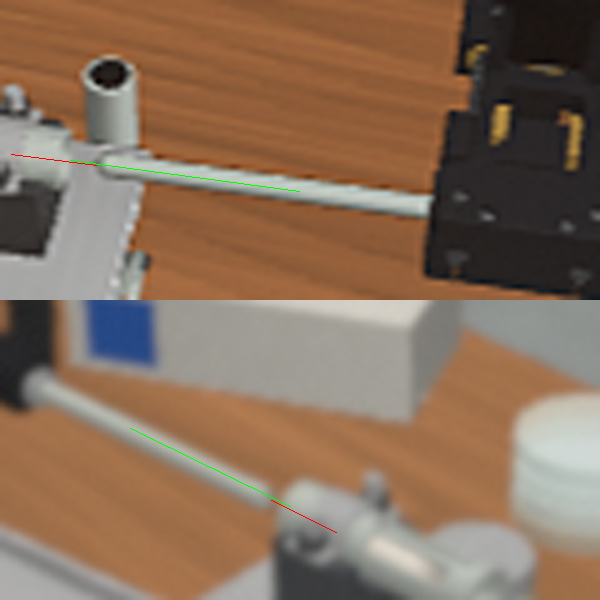

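The rod lines up with the bore axis to under 1 px in both views. I'll insert it slowly and watch the force.

```bash
python3 -m inch '[-1,0,0,0,0,0,2,-2,0,0,0,0,0,2,-3,0,0,0,0,0,2,-4,0,0,0,0,0,2,-4,0,0,0,0,0,2]'; python3 -m inch '[-0.8,0,0,0,0,0,2,-1.5,0,0,0,0,0,2,-2,0,0,0,0,0,2,-2,0,0,0,0,0,2]'
python3 - <<'E'
from h import *
move((0.5031+.099*.06,0.2145-.995*.06,0.171),5.7)
E
```

```text
t: 7.65
ee_pos: [0.5069, 0.1727, 0.1707]
eef_rot: [0.672, 0.74, -0.0, 0.0]
force: [0.3, 1.1, -1.3]
width: 0.292
t: 8.05
ee_pos: [0.5084, 0.1548, 0.1707]
eef_rot: [0.672, 0.741, 0.001, -0.001]
force: [-0.7, 4.2, -1.6]
width: 0.291
row cm [-0.01  0.06 -0.03] deg [-0.   -0.11 -0.07]
```

The tip is 45 mm into the bore and has just met the piece (4 N). I'll keep pushing.

```bash
python3 -m inch '[-0.7,0,0,0,0,0,2,-1.4,0,0,0,0,0,2,-2.1,0,0,0,0,0,2,-2.8,0,0,0,0,0,2,-3.5,0,0,0,0,0,2,-3.5,0,0,0,0,0,2]'; python3 -m inch '[-0.7,0,0,0,0,0,2,-1.4,0,0,0,0,0,2,-2.1,0,0,0,0,0,2,-2.8,0,0,0,0,0,2,-3.3,0,0,0,0,0,2,-3.3,0,0,0,0,0,2,-3.3,0,0,0,0,0,2]'
python3 - <<'E'
from h import *
move((0.5031+.099*.127,0.2145-.995*.127,0.171),5.7)
out=[]
for n,(x0,y0) in(("scene",(190,110)),("side",(280,180))):
    i=read_camera(n); cv2.imwrite(f"pics/{n}5.png",i[:,:,::-1])
    for l in("rod_tip","stub_center","crank_peg","crank_center","carrier_mouth"): print(n,l,[(np.round(x["point"],1).tolist(),round(x["confidence"],2)) for x in models.pinpoint(l,n)[:2]])
    out.append(cv2.resize(i[y0:y0+75,x0:x0+150,::-1],None,fx=4,fy=4,interpolation=cv2.INTER_CUBIC))
cv2.imwrite("pics/ab5.png",np.vstack(out))
E
```

```text
t: 8.65
ee_pos: [0.5118, 0.12, 0.1707]
eef_rot: [0.671, 0.741, 0.001, -0.001]
force: [-1.5, 4.3, -0.7]
width: 0.287
t: 9.35
ee_pos: [0.5153, 0.0865, 0.1707]
eef_rot: [0.672, 0.741, 0.0, -0.0]
force: [-0.2, 0.9, -2.1]
width: 0.29
row cm [ 0.16  0.05 -0.03] deg [-0.   -0.01 -0.08]
scene rod_tip [([253.0, 152.0], 0.71), ([245.1, 146.7], 0.51)]
scene stub_center [([240.7, 167.3], 0.66)]
scene crank_peg [([203.1, 136.2], 0.79)]
scene crank_center [([295.4, 207.1], 0.66), ([199.0, 154.7], 0.61)]
scene carrier_mouth [([136.0, 268.7], 0.93), ([250.9, 150.9], 0.82)]
side rod_tip [([352.5, 230.8], 0.96)]
side stub_center [([357.6, 259.6], 0.39)]
side crank_peg [([391.0, 290.2], 0.87), ([311.6, 273.3], 0.18)]
side crank_center [([404.5, 283.9], 0.93), ([359.1, 257.8], 0.56)]
side carrier_mouth [([347.2, 225.4], 0.62), ([471.5, 190.2], 0.58)]
```

View pics/ab5.png

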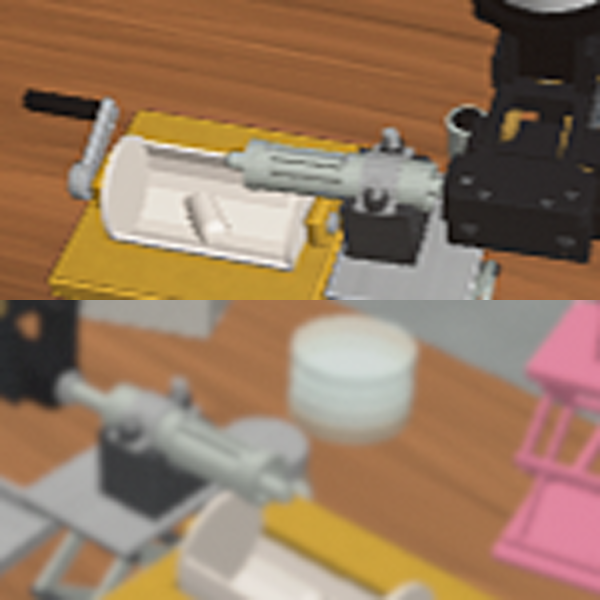

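The piece now lies in the trough at scene (241,164), and the rod tip stands past the mouth. I'll retract along the axis.

```bash
python3 -m inch '[2,0,0,0,0,0,2,5,0,0,0,0,0,2,8,0,0,0,0,0,2,11,0,0,0,0,0,2,14,0,0,0,0,0,2,15,0,0,0,0,0,2,15,0,0,0,0,0,2,15,0,0,0,0,0,2]'
python3 - <<'E'
from h import *
move((0.4666,0.3549,0.10),10)
move((0.4666,0.3549,0.007),10)
E
```

```text
t: 10.75
ee_pos: [0.5006, 0.2353, 0.1706]
eef_rot: [0.671, 0.741, -0.0, 0.0]
force: [-0.1, -0.5, -1.3]
width: 0.29
row cm [12.24 -2.2   7.05] deg [-0.02  0.03 -4.33]
row cm [12.25 -2.19 16.35] deg [-0.02  0.03 -4.33]
```

```bash
python3 -m inch '[4,-0.7,0,0,0,-2,2,8.5,-1.5,2,0,0,-4.3,2,12.2,-2.2,5,0,0,-4.3,2,12.2,-2.2,9,0,0,-4.3,2,12.2,-2.2,12,0,0,-4.3,2,12.2,-2.2,14,0,0,-4.3,2,12.2,-2.2,15.5,0,0,-4.3,2,12.2,-2.2,16.2,0,0,-4.3,2,12.2,-2.2,16.2,0,0,-4.3,2,12.2,-2.2,16.2,0,0,-4.3,2]'
python3 - <<'E'
from h import *
move((0.4666,0.3549,0.007),10); print(env.observe()["force"])
E
```

```text
t: 11.75
ee_pos: [0.4676, 0.3552, 0.0097]
eef_rot: [0.643, 0.766, 0.001, 0.0]
force: [0.4, 0.5, -1.1]
width: 0.287
row cm [-0.02 -0.11  0.27] deg [ 0.09 -0.02 -0.08]
[ 0.37985495  0.5366194  -1.05446696]
```

```bash
python3 -m inch '[0,0,0.3,0,0,0,2,0,0,0.3,0,0,0,2,0,0,0.3,0,0,0,6,0,0,0.3,0,0,0,6,0,0,0.3,0,0,0,6,0,0,0.3,0,0,0,6,0,0,0.3,0,0,0,6,0,0,0.3,0,0,0,6]'; python3 -m inch '[0,0,-3,0,0,0,6,0,0,-8,0,0,0,6,0,0,-13,0,0,0,6,0,0,-18,0,0,0,6,0,0,-22,0,0,0,6,0,0,-22,0,0,0,6]'
python3 - <<'E'
from h import *
c=cal("wrist")
for n in("scene","side","wrist"):
    i=read_camera(n); cv2.imwrite(f"pics/{n}6.png",i[:,:,::-1])
    for l in("rod_handle","rod_tip","crank_peg","crank_center"): print(n,l,[(np.round(x["point"],1).tolist(),round(x["confidence"],2)) for x in models.pinpoint(l,n)[:2]])
u=np.array([.099,-.995,0]); 
for k,a,b in(("peg",(203.1,136.2),(391,290.2)),("cc",(199,154.7),(404.5,283.9)),("peg0",(203.2,133.7),(390,287.7)),("cc0",(196.6,151.4),(407.1,284.2))):
    x,r=tri([ray("scene",a),ray("side",b)]); print(k,x.round(4),np.round(r[0],4))
e=np.array([.522,.0245,.182]); print("mouth",e+.1*u)
# expected bin axis through about mouth line
for t in(.2,.25): print(e+t*u)
E
```

```text
t: 12.55
ee_pos: [0.4666, 0.3552, 0.0057]
eef_rot: [0.643, 0.766, -0.0, -0.0]
force: [-0.0, 0.7, -0.2]
width: 0.681
t: 13.15
ee_pos: [0.4699, 0.357, 0.2333]
eef_rot: [0.643, 0.766, 0.006, 0.003]
force: [0.6, 0.5, 0.2]
width: 0.684
scene rod_handle [([449.0, 216.1], 0.96), ([294.3, 207.3], 0.31)]
scene rod_tip [([365.5, 209.9], 0.93)]
scene crank_peg [([202.8, 135.7], 0.61)]
scene crank_center [([194.5, 154.1], 0.64)]
side rod_handle [([211.7, 214.0], 0.85), ([264.0, 244.7], 0.66)]
side rod_tip [([263.7, 242.0], 0.82), ([310.6, 206.3], 0.55)]
side crank_peg [([388.3, 287.7], 0.56)]
side crank_center [([406.9, 282.8], 0.68)]
wrist rod_handle [([315.0, 160.9], 0.91)]
wrist rod_tip [([316.3, 308.4], 0.66)]
wrist crank_peg [([317.8, 310.5], 0.66)]
wrist crank_center []
peg [ 0.4883 -0.2228  0.1455] 0.0001
cc [ 0.5323 -0.2181  0.128 ] 0.002
peg0 [ 0.4862 -0.2218  0.1519] 0.0001
cc0 [ 0.5292 -0.2247  0.134 ] 0.0023
mouth [ 0.5319 -0.075   0.182 ]
[ 0.5418 -0.1745  0.182 ]
[ 0.54675 -0.22425  0.182  ]
```

The rod is back in the tray where it started (handle at scene (449,216), tip at (365,210)). Next I'll fit the bin the same way and move above the peg.

```bash
cat > fitbin.py <<'E'
import fit
from fit import *
def curves(n,p):
    x,y,yaw=p; u=np.array([np.sin(yaw),-np.cos(yaw),0]); v=np.array([np.cos(yaw),np.sin(yaw),0]); o=np.array([x,y,0])
    C=[];q=[(-.07,-.065),(.07,-.065),(.07,.065),(-.07,.065)]
    for i in range(4):
        a,b=q[i],q[(i+1)%4]; C.append((seg(o+u*a[0]+v*a[1]+[0,0,.129],o+u*b[0]+v*b[1]+[0,0,.129]),1))
    return C
fit.curves=curves
for ns in(("scene","side"),("scene",),("side",)):
    r=differential_evolution(score,[(.50,.57),(-.16,-.07),(-.05,.25)],args=(ns,),seed=1,tol=1e-8,maxiter=150); print(ns,r.x.round(4),np.degrees(r.x[2]).round(2),round(r.fun,1))
E
python3 fitbin.py
python3 - <<'E'
from h import *
move((0.487,-0.215,0.26),5.7)
print(env.observe()["q"].round(3))
E
```

```text
('scene', 'side') [ 0.5315 -0.1093  0.0451] 2.58 -716.0
('scene',) [ 0.5323 -0.1111  0.078 ] 4.47 -432.3
('side',) [ 0.5232 -0.1012  0.1719] 9.85 -335.0
row cm [-56.52  -7.85  -3.43] deg [-0.01  0.    4.25]
[ 0.448  0.218  1.591 -0.     1.333  0.275]
```

```bash
python3 -m inch '[0,0,-3.4,0,0,0,6,-5,0,-3.4,0,0,4.2,6,-56.5,-7.8,-3.4,0,0,4.2,6,-56.5,-7.8,-3.4,0,0,4.2,6,-56.5,-7.8,-3.4,0,0,4.2,6,-56.5,-7.8,-3.4,0,0,4.2,6,-56.5,-7.8,-3.4,0,0,4.2,6,-56.5,-7.8,-3.4,0,0,4.2,6,-56.5,-7.8,-3.4,0,0,4.2,6,-56.5,-7.8,-3.4,0,0,4.2,6,-56.5,-7.8,-3.4,0,0,4.2,6,-56.5,-7.8,-3.4,0,0,4.2,6,-56.5,-7.8,-3.4,0,0,4.2,6,-56.5,-7.8,-3.4,0,0,4.2,6,-56.5,-7.8,-3.4,0,0,4.2,6,-56.5,-7.8,-3.4,0,0,4.2,6,-56.5,-7.8,-3.4,0,0,4.2,6,-56.5,-7.8,-3.4,0,0,4.2,6]'
python3 - <<'E'
from h import *
move((0.487,-0.215,0.26),5.7)
c=cal("wrist"); i=read_camera("wrist"); cv2.imwrite("pics/w7.png",i[:,:,::-1])
np.savez("c7.npz",K=c[0],e=c[1],A=c[2])
for l in ("crank_peg","crank_center","bin","stub_center","drum"):
    for x in models.pinpoint(l,"wrist")[:2]: print(l,np.round(x["point"],1),round(x["confidence"],2),onz("wrist",x["point"],.146,c).round(4))
E
```

```text
t: 15.7
ee_pos: [0.4876, -0.2136, 0.2599]
eef_rot: [0.67, 0.742, 0.0, 0.0]
force: [0.7, 0.0, -0.2]
width: 0.683
row cm [-0.13 -0.08 -0.01] deg [0.01 0.01 0.15]
crank_peg [317.4 202.4] 0.94 [ 0.489  -0.2165  0.146 ]
bin [362.9  71.7] 0.7 [ 0.5116 -0.1132  0.146 ]
bin [414.1   0.6] 0.43 [ 0.5399 -0.0644  0.146 ]
stub_center [378.9  75.6] 0.86 [ 0.5236 -0.1146  0.146 ]Traceback (most recent call last):
  File "<stdin>", line 6, in <module>
ValueError: it knows: bin, carrier_entry, carrier_mouth, crank_center, crank_peg, jack, marker, rod_handle, rod_tip, spare_carrier, stub_center, swab_jar, tray
```

View pics/w7.png

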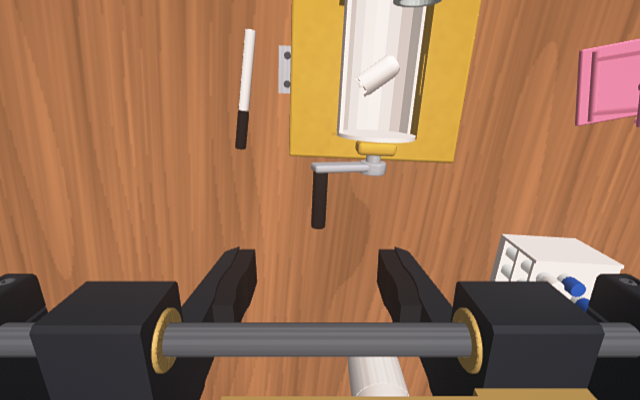

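The wrist view shows the piece in the trough at (379,75). The black peg runs from (319,172) at the arm to (318,228) at its free end, and the crank hub is at (374,167). The bottle's white shoulder shows at (375,375).

Run:
```python
from h import *
z=np.load("c7.npz"); c=(z["K"],z["e"],z["A"])
f=lambda p,h:onz("wrist",p,h,c).round(4)
print("peg ends",f((319.5,172),.148),f((318.5,228),.148),"hub",f((374,167),.135))
a,b=f((290,155),.129),f((453,161),.129); print("lid edge",a,b,"len",np.linalg.norm(a-b),"yaw",np.degrees(np.arctan2(*(b-a)[1::-1])))
a=f((291.5,10),.129);b=f((290,150),.129); print("side edge yaw",np.degrees(np.arctan2((b-a)[0],-(b-a)[1])))
print("bottle foot",onz("scene",(100,190),0).round(3),"cap top 0.2:",onz("scene",(70,133),.2).round(3),"rack",onz("scene",(130,285),0.0).round(3))
```

```text
peg ends [ 0.4879 -0.1904  0.148 ] [ 0.4921 -0.2382  0.148 ] hub [ 0.5329 -0.1845  0.135 ]
lid edge [ 0.4624 -0.1828  0.129 ] [ 0.5996 -0.1737  0.129 ] len 0.1375014545377612 yaw 3.794672268315774
side edge yaw 3.8803978934929044
bottle foot [ 0.611 -0.49   0.   ] cap top 0.2: [ 0.608 -0.473  0.2  ] rack [ 0.825 -0.269  0.   ]
```

Run:
```python
from h import *
move((0.4905,-0.2205,0.127),3.8)
```

```text
row cm [-0.63  0.24 13.28] deg [0.01 0.   1.98]
```

```bash
python3 -m inch '[-0.6,0.2,3,0,0,2,4,-0.6,0.2,6,0,0,2,4,-0.6,0.2,9,0,0,2,4,-0.6,0.2,11,0,0,2,4,-0.6,0.2,12.5,0,0,2,4,-0.6,0.2,13.3,0,0,2,4,-0.6,0.2,13.3,0,0,2,4,-0.6,0.2,13.3,0,0,2,4]' 15
python3 -m inch '[0,0,0,0,0,0,0.6,0,0,0,0,0,0,0.6,0,0,0,0,0,0,0.6,0,0,0,0,0,0,0.6,0,0,0,0,0,0,0.6,0,0,0,0,0,0,0.6]'
python3 - <<'E'
from h import *
print(env.observe()["force"],env.observe()["torque"])
move((0.4905,-0.2205,0.127),3.8)
for n in("scene","side","wrist"):
    i=read_camera(n); cv2.imwrite(f"pics/{n}8.png",i[:,:,::-1])
    print(n,[(np.round(x["point"],1).tolist(),round(x["confidence"],2)) for x in models.pinpoint("crank_peg",n)[:2]])
a=.25
for t in np.linspace(.25,3.16,12)[1:]: print((4.5*(np.cos(a)-np.cos(t))).round(2),(-4.5*(np.sin(t)-np.sin(a))).round(2))
E
```

```text
t: 16.75
ee_pos: [0.4904, -0.2208, 0.1274]
eef_rot: [0.684, 0.73, 0.0, 0.0]
force: [-0.1, -0.2, 0.1]
width: 0.455
t: 17.35
ee_pos: [0.4902, -0.2207, 0.1271]
eef_rot: [0.684, 0.73, -0.0, 0.0]
force: [-0.4, 1.0, 2.1]
width: 0.117
[-0.42801677  1.01188488  2.07677688] [-0.03423619  0.17076246 -0.02467202]
row cm [0.01 0.04 0.01] deg [ 0.02  0.02 -0.05]
scene [([205.1, 138.0], 0.56)]
side [([391.1, 287.7], 0.91)]
wrist [([316.1, 281.7], 0.76)]
0.44 -1.1
1.16 -2.05
2.1 -2.78
3.19 -3.23
4.37 -3.39
5.55 -3.23
6.64 -2.77
7.57 -2.04
8.29 -1.09
8.72 0.02
8.86 1.2
```

Run:
```python
import cv2,numpy as np
a=cv2.imread("pics/scene8.png")[105:180,165:285];b=cv2.imread("pics/side8.png")[245:320,340:460]; w=cv2.imread("pics/wrist8.png")[180:330,220:420]
w=cv2.resize(w,(600,300)) if 0 else cv2.resize(w,(400,300))
cv2.imwrite("pics/ab8.png",np.hstack([np.vstack([cv2.resize(k,(400,250),interpolation=cv2.INTER_CUBIC) for k in(a,b)]),cv2.copyMakeBorder(w,0,200,0,0,0)]))
```

```text
(no output)
```

View pics/ab8.png

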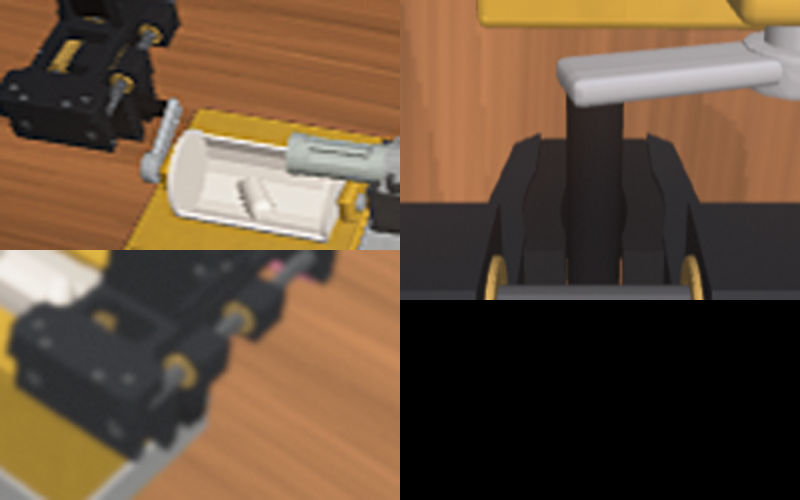

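The peg sits between the pads, the arm is clear, and the piece is still in the trough. I'll swing the crank in two halves along the arc.

```bash
python3 -m inch '[0,0.2,-0.6,0,0,0,0.6,0,0.4,-1.1,0,0,0,0.6,0,0.8,-1.6,0,0,0,0.6,0,1.2,-2.1,0,0,0,0.6,0,1.6,-2.4,0,0,0,0.6,0,2.1,-2.8,0,0,0,0.6,0,2.6,-3.0,0,0,0,0.6,0,3.2,-3.2,0,0,0,0.6,0,3.8,-3.3,0,0,0,0.6,0,4.4,-3.4,0,0,0,0.6,0,4.4,-3.4,0,0,0,0.6]'
python3 - <<'E'
from h import *
s=env.observe(); print(s["force"].round(1),s["torque"].round(2))
for n in("scene","side"):
    i=read_camera(n); print(n,[(np.round(x["point"],1).tolist(),round(x["confidence"],2)) for x in models.pinpoint("crank_peg",n)[:2]])
E
```

```text
t: 18.75
ee_pos: [0.5326, -0.2176, 0.1594]
eef_rot: [0.684, 0.73, -0.001, -0.002]
force: [-3.0, -3.3, -3.5]
width: 0.121
[-3.  -3.3 -3.5] [-0.53  0.64  0.02]
scene [([192.0, 137.4], 0.96), ([446.4, 213.4], 0.41)]
side [([405.8, 261.7], 0.66), ([308.8, 207.0], 0.45)]
```

```bash
python3 -m inch '[0,0.6,0.05,0,0,0,0.6,0,1.2,0.2,0,0,0,0.6,0,1.7,0.4,0,0,0,0.6,0,2.3,0.6,0,0,0,0.6,0,2.8,1.0,0,0,0,0.6,0,3.2,1.4,0,0,0,0.6,0,3.6,1.9,0,0,0,0.6,0,3.9,2.3,0,0,0,0.6,0,4.2,2.9,0,0,0,0.6,0,4.3,3.4,0,0,0,0.6,0,4.4,4.0,0,0,0,0.6,0,4.5,4.6,0,0,0,0.6,0,4.5,4.8,0,0,0,0.6,0,4.5,4.8,0,0,0,0.6]'
python3 - <<'E'
from h import *
s=env.observe(); print(s["force"].round(1),s["torque"].round(2))
out=[]
for n,(x0,y0) in(("scene",(165,105)),("side",(320,200))):
    i=read_camera(n); print(n,[(np.round(x["point"],1).tolist(),round(x["confidence"],2)) for x in models.pinpoint("crank_peg",n)[:2]])
    out.append(cv2.resize(i[y0:y0+75,x0:x0+150,::-1],None,fx=4,fy=4,interpolation=cv2.INTER_CUBIC))
cv2.imwrite("pics/ab9.png",np.vstack(out))
E
```

```text
t: 20.35
ee_pos: [0.5779, -0.2147, 0.1126]
eef_rot: [0.684, 0.73, -0.001, -0.001]
force: [-4.2, -3.5, -0.2]
width: 0.1
[-4.2 -3.5 -0.2] [-0.37  0.86 -0.03]
scene [([185.0, 164.6], 0.95)]
side [([416.3, 265.2], 0.76), ([307.7, 208.2], 0.44)]
```

```bash
python3 -m inch '[0,0,0,0,0,0,4,0,0,0,0,0,0,4,0,0,0,0,0,0,4,0,0,0,0,0,0,4,0,0,-3,0,0,0,4,0,0,-8,0,0,0,4,0,0,-12,0,0,0,4,0,0,-14,0,0,0,4,0,0,-14,0,0,0,4]'
python3 - <<'E'
from h import *
c=cal("wrist"); out=[]
for n in("wrist","side","scene"):
    i=read_camera(n); cv2.imwrite(f"pics/{n}10.png",i[:,:,::-1])
    for l in("crank_peg","crank_center","stub_center"): print(n,l,[(np.round(x["point"],1).tolist(),round(x["confidence"],2)) for x in models.pinpoint(l,n)[:2]])
w=cv2.imread("pics/wrist10.png"); a=cv2.imread("pics/scene10.png")[105:180,165:285];b=cv2.imread("pics/side10.png")[220:295,320:440]
cv2.imwrite("pics/ab10.png",np.vstack([cv2.resize(w,(560,350)),np.hstack([cv2.resize(k,(280,175)) for k in(a,b)])]))
E
```

```text
t: 21.45
ee_pos: [0.5808, -0.2156, 0.2572]
eef_rot: [0.683, 0.73, 0.001, 0.004]
force: [-0.1, -1.1, 0.7]
width: 0.456
wrist crank_peg [([313.6, 190.7], 0.82)]
wrist crank_center []
wrist stub_center [([310.0, 95.2], 0.57)]
side crank_peg [([417.7, 266.0], 0.64), ([262.0, 243.7], 0.51)]
side crank_center [([406.5, 283.3], 0.68)]
side stub_center [([238.0, 232.8], 0.27)]
scene crank_peg [([190.5, 165.6], 0.58)]
scene crank_center [([197.4, 152.1], 0.91)]
scene stub_center [([253.1, 148.6], 0.36), ([363.9, 209.6], 0.35)]
```

View pics/ab10.png

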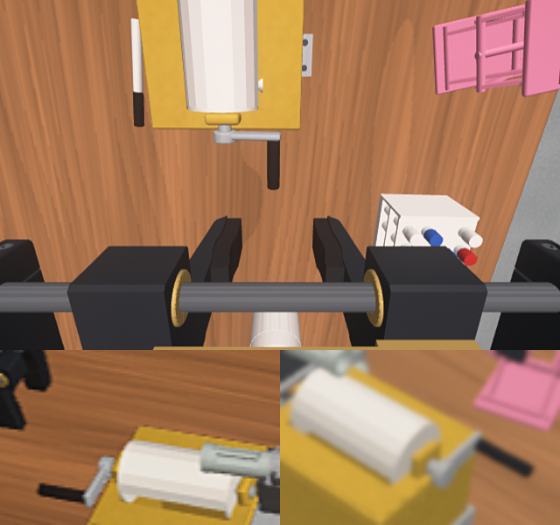

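The crank has gone over and the trough's back is up. A small white spot beside the trough at wrist (300,98) could be the piece caught in the gap, so I'll enlarge it.

Run:
```python
from h import *
x,r=tri([ray("scene",(190.5,165.6)),ray("side",(417.7,266))]); print("peg",x.round(4),r[0].round(4))
w=cv2.imread("pics/wrist10.png")[70:170,200:360]; a=cv2.imread("pics/scene10.png")[125:200,195:315]
cv2.imwrite("pics/z11.png",np.vstack([cv2.resize(w,(480,300),interpolation=cv2.INTER_CUBIC),cv2.resize(a,(480,300),interpolation=cv2.INTER_CUBIC)]))
K,e,A=cal("wrist"); print(onz("wrist",(300,98),.129,(K,e,A)))
```

```text
peg [ 0.5773 -0.2133  0.1396] 0.0015
[ 0.56086402 -0.13664624  0.129     ]
```

View pics/z11.png

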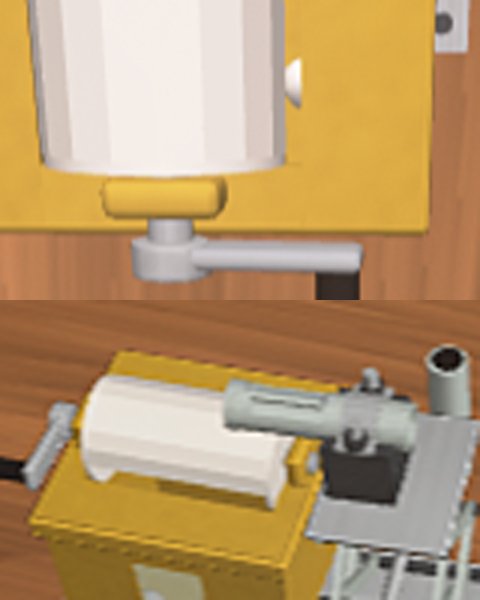

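The spot is cut off straight along the slot's edge, so it may be the piece lying on the bin floor, seen through the slot. I'll shift the camera along the slot and measure its height by parallax rather than trust one view.

```bash
cat > blob.py <<'E'
from h import *
import sys
c=cal("wrist"); i=read_camera("wrist").astype(int)
np.savez(sys.argv[1],K=c[0],e=c[1],A=c[2],i=i)
E
python3 - <<'E'
from h import *
i=cv2.imread("pics/wrist10.png")[:,:,::-1].astype(int)
print(i[84:112:2,290:306].tolist()[6]); m=(i.min(2)>140)[75:120,296:302]; print(np.nonzero(m.any(1))[0]+75, env.observe()["ee_pos"])
E
python3 blob.py b1.npz
python3 -m inch '[3,0,0,0,0,0,4,3,0,0,0,0,0,4,3,0,0,0,0,0,4,3,0,0,0,0,0,4]'; python3 blob.py b2.npz
python3 - <<'E'
from h import *
rs=[]
for f,(r0,r1) in(("b1.npz",(70,130)),("b2.npz",(70,190))):
    z=np.load(f); c=(z["K"],z["e"],z["A"]); i=z["i"]
    # columns of slot edge band: white pixels right of the trough, over x~.56
    best=None; m=np.zeros(i.shape[:2],np.uint8); m[(i.min(2)>140)]=1; n,l,st,ce=cv2.connectedComponentsWithStats(m)
    for k in range(1,n):
        if 10<st[k][4]<400 and 270<ce[k][0]<340 and r0-20<ce[k][1]<r1: print(f,st[k].tolist(),ce[k].round(1), onz("wrist",ce[k],.015,c).round(4)); rs.append((ce[k],c))
if len(rs)==2:
    x,r=tri([ray("wrist",p,c) for p,c in rs]); print(x.round(4),np.round(r,4))
E
```

```text
[[208, 192, 185], [174, 161, 154], [173, 160, 153], [172, 159, 153], [176, 162, 155], [229, 216, 207], [242, 233, 228], [245, 236, 231], [248, 241, 240], [250, 245, 249], [234, 203, 124], [223, 173, 67], [223, 173, 71], [223, 175, 74], [223, 176, 74], [223, 175, 74]]
[ 90  91  92  93  94  95  96  97  98  99 100 101 102 103] [ 0.57875552 -0.21464947  0.2523376 ]
t: 22.5
ee_pos: [0.577, -0.1853, 0.2529]
eef_rot: [0.684, 0.73, -0.0, 0.0]
force: [-0.1, 0.3, -1.2]
width: 0.458
```

```bash
cat > cmpb.py <<'E'
from h import *
import sys
rs=[]
for f in sys.argv[1:]:
    z=np.load(f); c=(z["K"],z["e"],z["A"]); i=z["i"]
    m=(i.min(2)>200).astype(np.uint8); n,l,st,ce=cv2.connectedComponentsWithStats(m); g=[]
    for k in range(1,n):
        if 8<st[k][4]<400 and 230<ce[k][0]<420 and ce[k][1]<200: print(f,st[k].tolist(),ce[k].round(1),"z.129",onz("",ce[k],.129,c).round(4),"z.015",onz("",ce[k],.015,c).round(4)); g.append((ce[k],c))
    if g: rs.append(g[0])
if len(rs)>1:
    x,r=tri([ray("",p,c) for p,c in rs]); print(x.round(4),np.round(r,4))
E
python3 cmpb.py b1.npz b2.npz
```

```text
b1.npz [351, 41, 3, 5, 11] [351.8  43. ] z.129 [ 0.597  -0.0954  0.129 ] z.015 [ 0.6071 -0.0797  0.015 ]
b1.npz [359, 47, 1, 9, 9] [359.  51.] z.129 [ 0.6029 -0.1004  0.129 ] z.015 [ 0.6154 -0.0868  0.015 ]
b1.npz [299, 92, 5, 10, 44] [301.1  96.5] z.129 [ 0.5616 -0.1355  0.129 ] z.015 [ 0.5567 -0.1367  0.015 ]
b1.npz [267, 157, 56, 3, 95] [295.9 157.9] z.129 [ 0.5599 -0.1836  0.129 ] z.015 [ 0.5542 -0.2051  0.015 ]
b2.npz [245, 0, 15, 33, 286] [252.1  17.1] z.129 [ 0.5218 -0.0539  0.129 ] z.015 [ 0.5008 -0.0331  0.015 ]
b2.npz [251, 35, 9, 4, 31] [255.3  36.6] z.129 [ 0.5242 -0.0666  0.129 ] z.015 [ 0.5043 -0.0511  0.015 ]
b2.npz [299, 119, 5, 11, 45] [301.3 124.2] z.129 [ 0.5612 -0.1271  0.129 ] z.015 [ 0.5569 -0.1372  0.015 ]
[ 0.5737 -0.1216  0.4213] [0.0143 0.0143]
```

The two views put the spot at the same place only at z ≈ 0.015 (agreeing to 0.5 mm, against 8 mm at lid height). So the piece lies on the bin floor. Last, I'll check the crank angle and the rod.

Run:
```python
from h import *
u=np.array([.066,-.998,0]);v=np.array([.998,.066,0]); C=np.array([.5345,-.2185,.135])
pk=lambda a,t=0:C+u*t-.045*np.cos(a)*v+np.array([0,0,.045*np.sin(a)])
for n in("scene","side"):
    i=read_camera(n); cv2.imwrite(f"pics/{n}12.png",i[:,:,::-1])
    for l in("crank_peg","rod_handle","rod_tip","swab_jar","spare_carrier","marker"): print(n,l,[(np.round(x["point"],1).tolist(),round(x["confidence"],2)) for x in models.pinpoint(l,n)[:2]])
    # dark peg pixels: fit centroid
    m=(i.astype(int).sum(2)<110); q=proj(n,pk(3.14)); x0,y0=int(q[0]),int(q[1]); w=m[y0-15:y0+15,x0-25:x0+25]; yy,xx=np.nonzero(w); print("dark centroid",xx.mean()+x0-25,yy.mean()+y0-15,len(xx))
    for a in(2.7,2.9,3.14): print(a,proj(n,pk(a)).round(1),end=" ")
    print()
```

```text
scene crank_peg [([191.6, 164.6], 0.83)]
scene rod_handle [([450.4, 215.7], 0.75), ([295.6, 206.0], 0.5)]
scene rod_tip [([365.2, 208.0], 0.96), ([253.2, 150.8], 0.43)]
scene swab_jar [([294.6, 260.7], 0.56)]
scene spare_carrier [([365.0, 212.2], 0.37)]
scene marker []
dark centroid 190.7912087912088 165.94505494505495 91
2.7 [187.6 160.3] 2.9 [188.  163.9] 3.14 [189.  167.5] 
side crank_peg [([415.2, 266.7], 0.96)]
side rod_handle [([212.8, 216.4], 0.77)]
side rod_tip [([260.6, 244.1], 0.88)]
side swab_jar []
side spare_carrier [([265.0, 242.9], 0.63), ([269.1, 308.7], 0.56)]
side marker [([319.2, 348.2], 0.82)]
dark centroid 408.0 262.0 1
2.7 [418.4 261. ] 2.9 [418.6 263.8] 3.14 [418.2 267.9]
```

The angle reads about 3.05 from two cameras. A light press on the peg with closed fingers will settle whether it's on the stop.

Run:
```python
from h import *
move((0.579,-0.220,0.16),3.8)
```

```text
row cm [-3.53 -0.02  9.27] deg [ 0.    0.   -0.05]
```

```bash
python3 -m inch '[-3.5,0,0,0,0,0,0,-3.5,0,2,0,0,0,0,-3.5,0,5,0,0,0,0,-3.5,0,8,0,0,0,0,-3.5,0,9.3,0,0,0,0,-3.5,0,9.3,0,0,0,0,-3.5,0,9.3,0,0,0,0]'; python3 -m inch '[0,0,0.4,0,0,0,0,0,0,0.8,0,0,0,0,0,0,1.2,0,0,0,0,0,0,1.5,0,0,0,0,0,0,1.7,0,0,0,0,0,0,1.9,0,0,0,0,0,0,1.9,0,0,0,0]'
```

```text
t: 23.95
ee_pos: [0.5797, -0.2199, 0.1608]
eef_rot: [0.684, 0.73, 0.0, 0.001]
force: [0.7, 0.3, 0.0]
width: 0.004
t: 24.65
ee_pos: [0.5797, -0.2197, 0.1413]
eef_rot: [0.684, 0.73, 0.0, 0.001]
force: [0.5, 0.6, 2.6]
width: 0.004
```

First contact is at z = 0.141, which is where the peg's top sits when it is on the stop. I'll lift clear and hand in.

```bash
python3 -m inch '[0,0,-3,0,0,0,0,0,0,-7,0,0,0,0,0,0,-11,0,0,0,0,0,0,-13,0,0,0,0,0,0,-13,0,0,0,0,0,0,-13,0,0,0,0,0,0,-13,0,0,0,0]'; python3 blob.py b3.npz; python3 cmpb.py b3.npz; python3 -c "
from bench import env
s=env.observe();print(s['force'],s['joint_vel'].round(3));print(env.sign_off())"
```

```text
t: 25.35
ee_pos: [0.5781, -0.2192, 0.2681]
eef_rot: [0.684, 0.73, -0.0, -0.002]
force: [-0.6, 0.2, 1.1]
width: 0.01
b3.npz [302, 88, 4, 10, 36] [303.6  92.7] z.129 [ 0.5619 -0.1368  0.129 ] z.015 [ 0.5574 -0.1366  0.015 ]
[ 0.56388543 -0.6112226   0.38602063] [-0.    -0.    -0.006  0.001  0.005  0.   ]
the job is handed in; nothing more can be done
None
```

The job is done and handed in at about 25 s; `sign_off` gives no verdict. I pushed the broken piece through the carrier with the rod and it dropped into the trough. I then laid the rod back in the tray and swung the crank over, and the piece fell into the bin. The gripper never came near the piece.

**Last checks**
- **Piece:** seen through the slot from two camera positions, it sits on the bin floor, at (0.557, −0.137) and z ≈ 0.015. The two views agree to 0.5 mm at floor height, but differ by 8 mm at lid height. A third look before hand-in matched.
- **Crank:** the cameras read about 3.05 rad rather than 3.14. Pressing lightly on the peg met it at 141 mm high with 2.6 N, which is where its top sits on the stop.
- **Rod:** both cameras show the handle and tip back where they started in the tray, within about 3 px. I did not measure its height after letting go.
- **Bystanders:** I saw no contact with any of them. The networks placed the pen and spare carrier within about 5 px of the start. The jar was found in only one view at the end and not at all at the start, so I have no number for it.

**Budget:** I viewed 13 pictures, three over the ten, the last ones to rule out the piece being jammed in the slot.

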